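Index the phone repair turntable by one hole

TASK

Turn the phone on the indexing turntable to its next working position: press the red plunger pad down so that its pin drops out of the index ring, and push the table round counter-clockwise, seen from above (the yellow roller is there to push on), until the pin springs fully home in the very next hole of the ring. The phone rides along in its blue nest and must not be lifted out, and the things standing round the turntable stay where they are.

Things in the scene. Friction and masses are not known exactly. Their poses are not given: they have to be found in the camera images.
- index_fixture: Phone turntable bolted to the desk, 232 mm across; it stays put. Origin: on the turning axis at desk height, z up. Fixed blue-grey index ring (radii 84 to 113 mm, underside 50, top 58 mm above the desk) with six 10 x 12 mm holes, 60 degrees apart on radius 98 mm, a black dot by each. Inside it turns a dark table (radius 80 mm, top at 28 mm). The pin starts in the hole on this body's -x side.
- table (a joint): Angle of the turntable, rad: 0 at the start, locked by the pin; grows counter-clockwise seen from above. The next hole is at 1.047 (60 degrees); the pin has about 0.012 rad of play in a hole. The table has some friction (about 0.12 N m) and stays where it is left.
- plunger (a joint): Travel of the spring plunger, m: 0 up (pin fully in a hole), 0.014 at its lower stop. Pin clear of the ring from 0.008. Between holes, let go, the pin rides on the ring's underside (reads about 0.0075) and springs up by itself under the next hole. 3 N starts it, 7 N holds it at the stop.
- pad_top (a point): Centre of the top of the red plunger pad, 30 mm (radial) x 38 mm (tangential), 62 mm from the turning axis, 74 mm above the desk when up, 60 mm at the stop: always above ring and phone. Moves with plunger and table. Its steel arm runs outward under the ring to the 8 mm brass pin that points up into a hole.
- push_roller (a point): Centre of the yellow push roller: an upright post, 14 mm across, that spins freely on its own axis; it stands on the table at the counter-clockwise end of the red pad, 62 mm from the turning axis, and its top is 92 mm above the desk; this point is at 84 mm. The pad's centre is 29 mm clockwise of it. A fingertip over the pad pushes the roller ahead of it to turn the table counter-clockwise.
- next_hole (a point): Centre, at the top of the ring, of the next hole, 60 degrees counter-clockwise from the one the pin starts in, 98 mm from the turning axis, 58 mm above the desk. Fixed.
- nest (a point): Centre of the phone nest: on the turning axis, on top of the table, 28 mm above the desk. It turns with the table; z up, its y axis along the phone, its -x axis toward the red pad.
- phone: Stripped phone chassis, 62 x 135 x 10 mm, loose in the nest between low blue stops (7 mm high, about 1.5 mm play). Origin: centre of its underside; y along its length.
- tin_yellow: Round yellow tin, 55 mm across, 22 mm high, loose on the desk beside the turntable; origin: centre of its underside.
- jar_teal: Teal screw jar, 55 mm across, 58 mm high, loose on the desk beside the turntable; origin: centre of its underside.
- paste_tub: Round cream-coloured paste tub with a lid, 45 mm across, 16 mm high, loose on the desk beside the turntable; origin: centre of its underside.

How it is judged:
By the outcome, as a careful person would: the job done as asked, in the order asked, and still so for the second after the job is handed in, with the robot touching nothing.
It also fails if it takes over 48 s, if anything falls off the work surface, if the arm or the gripper's body presses on something with over 40 N, if the wrist force passes 120 N, or if a joint passes its speed limit or range.

ROBOT

A 7-joint arm with a two-finger parallel gripper is mounted at the origin on a cart in front of the work surface, level with it; the furniture and walls round the work are solid. World frame = base frame: x ahead of the robot, y to its left, z up, the work surface at z = 0. Lengths are in m, angles in degrees, forces in N, time in s.
With the tool pointing down it reaches from about 0.425 to 0.875 m from the base axis. Payload 4.7 kg.
Tool frame: the origin (TCP) lies at the very end of the fingers, on their centre line; the grasp point (between the pads) lies 19 mm behind it; z points along the fingers, y is the line along which they close (so a half turn about z gives the same grasp; the last joint's range is limited). The gripper opens to 87 mm and grips with 3 to 60 N. Pads are 19 mm wide; open, the fingers measure 117 mm over their backs; the gripper's body (75 mm by 190 mm) begins 51 mm behind the grasp point.
Start: joints at [74.089, 18.392, -4.016, 83.108, 1.295, 78.541, -3.26], TCP at [0.187, -0.623, 0.223] pointing down, gripper open.
Joint ranges: [-163.93, 163.93], [-17.29, 119.83], [-79.2, 71.16], [3.27, 140.29], [-89.18, 269.18], [5.43, 117.66], [-154.24, 154.24]. Speed limits (degrees/s): [147.25, 147.25, 180, 180, 180, 180, 180].

INTERFACE

Orientations are given as [roll, pitch, yaw] about the fixed x, y, z axes, in that order (R = Rz(yaw) Ry(pitch) Rx(roll)).
In Python, from cell import telemetry, cams, env gives the robot as it stands.
- The arm moves only by the tool arm_command, never from a script. Its argument "series" is text: rows parted by semicolons, each of 5 numbers parted by spaces: the shift along the tool's x, y, z in mm, then the turn about the tool's z in rad, then the closure in counts, from 0 (fully open) to 255 (shut). A call has 1 to 20 rows; each row shifts and turns the commanded pose from where the row before left it, along the tool's axes as they then stand; what a row does not reach is not made up. A row lasts 1/12 s, in which the tool goes at most 41.7 mm and 7.16 degrees, less where a joint would pass 70% of its speed; a pose out of reach is approached as far as the arm can. A call is refused whole if a number of a shift passes 41.7 or a number of a turn 0.125, either way. A call with a gripper value outside its range is refused whole. The fingers move at their own pace and stop on an object; "squeeze" is the grip in N (left out, the last holds). Time passes only in rows, so rows that do not move let the fingers close. It gives the time, the measured TCP pose, the force, the opening and the grip force at its end, in the units of the state.
- telemetry.get_obs(): the state, without advancing time (a new reading comes with each control period).
- cams.read_camera(name): name is "scene" or "side" or "wrist"; returns the picture (480x640x3 uint8, blue, green, red); there is no depth.
- cams.calibration(name): a dict with "K" (3x3 intrinsics, pixels), "origin" and "rotation" of the camera in the world; the wrist camera has in their place "hand_eye" (4x4, takes a point from camera to tool coordinates, whose origin is the TCP and whose axes are the flange's). Camera axes: x right, y down, z forward; pixel columns grow to the right and rows downward; lengths in m; the calibration is good to about 2 mm. A picture is of the moment at which its call begins: read the wrist's pose just before it. calibration takes no time and is no camera call.
- env.sign_off(): hands the job in; it is judged then, once.
The state is a dict: "time_s": time; "qpos": joint angles; "joint_velocities": joint speeds; "effort": joint torques, N m; "tool_pos": TCP position; "tool_rot": TCP orientation; "force": force on the tool from outside, world axes, zero at the start; "wrist_torque": the same for the moment, N m; "grip_width": finger opening in m; "grasp_force": force on a finger pad.
Only numpy, scipy, OpenCV 4.12 (cv2) and the standard library are available. Lean on these libraries where they do the work, as an engineer would, in place of code of your own. Each camera call takes 0.05 s, during which the arm holds its last target. There are 200 camera calls.

## Working session

There is one attempt and no reset: what is moved stays moved. The work goes in short steps, Python scripts to look and compute and a tool call to move; the robot and the scene stay as the last step left them, time stands still between calls to the robot, and variables do not carry over. Pictures are saved under pics/ and viewed, at most 13 in all, crops included, and the job is handed in when it is done.

Besides the shell and the picture viewer there is one more tool, called as name(argument=value, ...) on one line, values as JSON. arm_command: Moves the arm, as the interface text tells. Its arguments: {"type":"object","properties":{"series":{"type":"string"},"squeeze":{"type":"number"}},"required":["series"]}

```bash
mkdir -p pics; ls; python3 - <<'E'
from cell import telemetry, cams, env
import cv2,numpy as np
o=telemetry.get_obs(); print({k:np.round(v,3) for k,v in o.items()})
for n in("scene","side"):
    cv2.imwrite(f"pics/{n}0.png",cams.read_camera(n)); c=cams.calibration(n); print(n,c)
print(cams.calibration("wrist"))
E
```

```text
pics
{'time_s': np.float64(0.0), 'qpos': array([74.088, 18.439, -4.016, 83.175,  1.295, 78.54 , -3.261]), 'joint_velocities': array([ 0.117, -0.059,  0.055,  0.058, -0.059, -0.021, -0.066]), 'effort': array([ 0.0000e+00, -4.9129e+01, -4.0400e-01, -3.1253e+01, -6.4000e-02,
        4.4000e-02,  0.0000e+00]), 'tool_pos': array([ 0.187, -0.622,  0.221]), 'tool_rot': array([-1.79892e+02,  6.00000e-03,  1.67220e+01]), 'force': array([-0.568, -0.06 ,  0.404]), 'wrist_torque': array([ 0.017, -0.014,  0.017]), 'grasp_force': np.float64(0.0), 'grip_width': np.float64(0.087)}
scene {'K': array([[472.32898293,   0.        , 305.32138761],
       [  0.        , 472.32898293, 244.77828722],
       [  0.        ,   0.        ,   1.        ]]), 'origin': array([0.1063898 , 0.84892004, 0.47855634]), 'rotation': array([-116.47288757,   -0.73022894, -143.8144596 ])}
side {'K': array([[449.84453575,   0.        , 313.9447806 ],
       [  0.        , 449.84453575, 246.86370417],
       [  0.        ,   0.        ,   1.        ]]), 'origin': array([ 0.50153918, -0.52331064,  0.46426767]), 'rotation': array([-117.5026195 ,    1.46971405,   -5.10823451])}
{'K': array([[393.22872504,   0.        , 324.25211286],
       [  0.        , 393.22872504, 239.66412702],
       [  0.        ,   0.        ,   1.        ]]), 'hand_eye': array([[-4.33358230e-04, -9.62053910e-01, -2.72859097e-01,
         7.43696624e-02],
       [ 9.99999897e-01, -3.80126310e-04, -2.47952820e-04,
         1.31837694e-04],
       [ 1.34823058e-04, -2.72859176e-01,  9.62053975e-01,
        -1.62542045e-01],
       [ 0.00000000e+00,  0.00000000e+00,  0.00000000e+00,
         1.00000000e+00]])}
```

View pics/scene0.png

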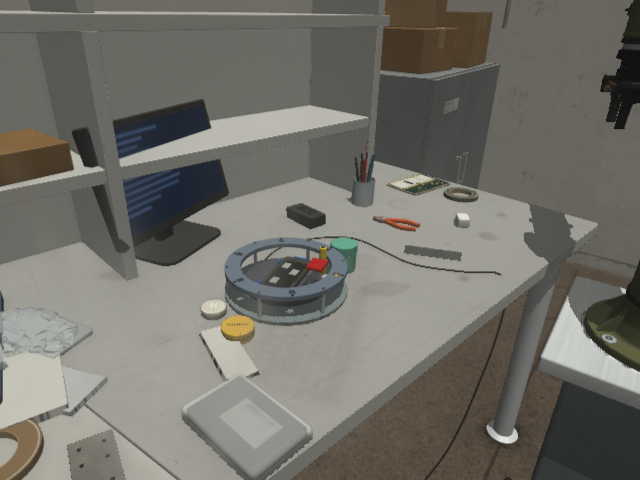

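View pics/side0.png

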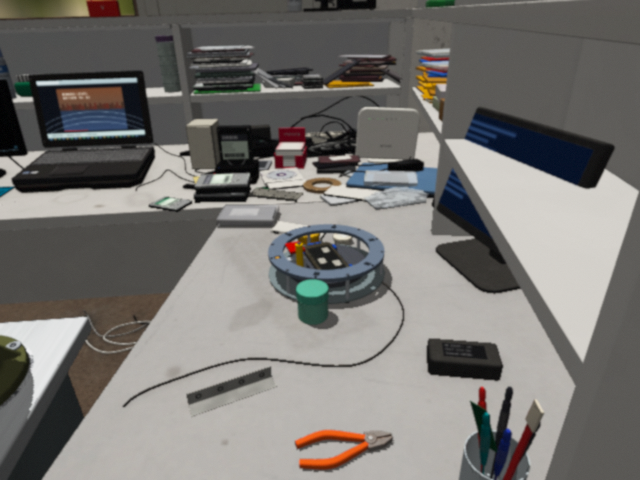

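```bash
cat > h.py <<'E'
import numpy as np,cv2
from scipy.spatial.transform import Rotation as Ro
from cell import telemetry,cams,env
def cam(n):
    c=cams.calibration(n); K=c["K"]
    if n=="wrist":
        o=telemetry.get_obs(); T=np.eye(4); T[:3,:3]=Ro.from_euler("xyz",o["tool_rot"],degrees=True).as_matrix(); T[:3,3]=o["tool_pos"]
        T=T@c["hand_eye"]; return K,T[:3,:3],T[:3,3]
    return K,Ro.from_euler("xyz",c["rotation"],degrees=True).as_matrix(),np.array(c["origin"])
def onz(C,u,v,z):
    K,R,t=C; d=R@np.linalg.solve(K,[u,v,1.]); return t+d*(z-t[2])/d[2]
def proj(C,P):
    K,R,t=C; p=(np.atleast_2d(P)-t)@R@K.T; return p[:,:2]/p[:,2:]
E
python3 - <<'E'
from h import *
for n,box in(("scene",(190,220,370,330)),("side",(250,210,400,310))):
    im=cv2.imread(f"pics/{n}0.png"); C=cam(n); h=cv2.cvtColor(im,cv2.COLOR_BGR2HSV)
    x0,y0,x1,y1=box; m=np.zeros(h.shape[:2],bool); m[y0:y1,x0:x1]=1
    for nm,hh,z in(("red",(h[...,0]<8)|(h[...,0]>172),.074),("yel",(h[...,0]>18)&(h[...,0]<32),.084)):
        k=(m&hh&(h[...,1]>150)&(h[...,2]>70)).astype(np.uint8)
        N,_,st,ce=cv2.connectedComponentsWithStats(k)
        for i in range(1,N):
            if st[i,4]>8: print(n,nm,st[i],ce[i].round(1),onz(C,*ce[i],z).round(4))
    cv2.imwrite(f"pics/{n}c.png",cv2.resize(im[y0:y1,x0:x1],None,fx=4,fy=4,interpolation=cv2.INTER_CUBIC))
E
```

```text
scene red [306 258  22  14 196] [316.7 264.2] [0.5201 0.2403 0.074 ]
scene yel [320 247   7  12  70] [322.7 252.5] [0.5265 0.2127 0.084 ]
scene yel [221 316  25  14 194] [231.7 323.2] [0.5064 0.4683 0.084 ]
side red [285 241  14  13  89] [290.8 246.5] [0.5151 0.2322 0.074 ]
side yel [310 233   9   9  61] [314.  236.8] [0.5607 0.2468 0.084 ]
side yel [296 236  11  30 184] [300.2 250.3] [0.5311 0.1955 0.084 ]
```

View pics/scenec.png

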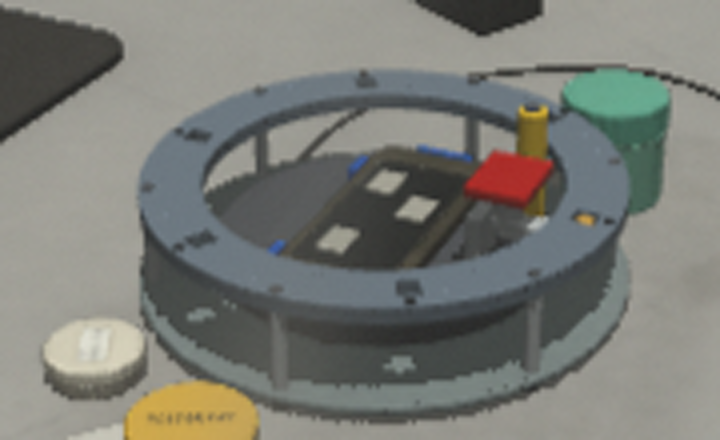

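View pics/sidec.png

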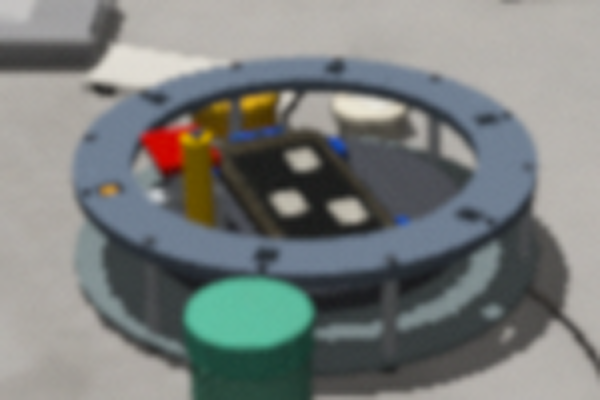

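```bash
python3 - <<'E'
from h import *
from scipy.optimize import least_squares
# order counter-clockwise index from pin
sd=np.array([[109,189],[266,256],[470,214],[490,118],[336,66],[155,97]])/4+[250,210]
sc=np.array([[585,219],[367,80],[193,132],[200,240],[408,290]])/4+[190,220]; isc=[0,2,3,4,5]
res={}
def pat(p,idx): 
    a=p[2]+np.pi+np.radians(60)*np.array(idx); return np.c_[p[0]+.098*np.cos(a),p[1]+.098*np.sin(a),0*a+.058]
A=cam("side");B=cam("scene")
for nm,f in(("side",lambda p:(proj(A,pat(p,range(6)))-sd).ravel()),("scene",lambda p:(proj(B,pat(p,isc))-sc).ravel())):
    r=least_squares(f,[.58,.25,0]); print(nm,r.x,r.fun.round(1))
r=least_squares(lambda p:np.r_[(proj(A,pat(p,range(6)))-sd).ravel(),(proj(B,pat(p,isc))-sc).ravel()],[.58,.25,0]);p=r.x
print(p,np.abs(r.fun).max())
c=p[:2]
for nm,rr,dt in(("pad",62,0),("roller",62,29/62)):
    a=p[2]+np.pi+dt;print(nm,c+rr/1e3*np.array([np.cos(a),np.sin(a)]))
for z,uv in((.092,(189+133,220+27)),):print(onz(B,190+532/4,220+110/4,.092))
print(onz(A,250+196/4,210+135/4,.092))
for nm,C,u,v,z in(("jar",A,250+250/4,210+313/4,.058),("jarS",B,190+616/4,220+98/4,.058)):print(nm,onz(C,u,v,z))
E
```

```text
side [0.58343254 0.24686858 0.24212864] [-0.1 -0.2  0.1 -0.2  0.1  0.1 -0.6  0.1 -0.3  0.4  0.8  0.2]
scene [0.58267355 0.24937739 0.24183662] [-0.1 -0.3 -0.5  0.6  1.1  0.9 -0.1 -0.1 -0.3 -0.5]
[0.58343997 0.24825367 0.24231388] 1.177076746612272
pad [0.52325127 0.2333768 ]
roller [0.53642378 0.20783735]
[0.52874693 0.20878047 0.092     ]
[0.52982094 0.20595628 0.092     ]
jar [0.54500799 0.10701923 0.058     ]
jarS [0.54002733 0.11569833 0.058     ]
```

```bash
python3 - <<'E'
from h import *
B=cam("scene")
for n,u,v in(("cup",363,205),("postbase",130,278),("monitorfoot",170,258),("box",305,222)):print(n,onz(B,u,v,0).round(3))
p=onz(B,130,278,0)
for z in(.2,.3,.4,.5,.6):print(z,proj(B,[*p[:2],z]).round())
E
```

```text
cup [ 0.688 -0.225  0.   ]
postbase [0.856 0.4   0.   ]
monitorfoot [0.86  0.297 0.   ]
box [ 0.745 -0.034  0.   ]
0.2 [[113. 181.]]
0.3 [[103. 125.]]
0.4 [[92. 62.]]
0.5 [[ 79. -10.]]
0.6 [[ 65. -90.]]
```

arm_command(series="30 -22.5 0 0 255;30 -22.5 0 0 255;30 -22.5 0 0 255;30 -22.5 0 0 255;30 -22.5 0 0 255;30 -22.5 0 0 255;30 -22.5 0 0 255;30 -22.5 0 0 255;30 -22.5 0 0 255;30 -22.5 0 0 255;30 -22.5 0 0 255;30 -22.5 0 0 255;30 -22.5 0 0 255;30 -22.5 0 0 255;0 0 0 0 255", squeeze=20)

```text
time_s: 1.35
tool_pos: [0.5029, -0.1909, 0.2226]
tool_rot: [-179.8, -0.2, 17.4]
force: [0.2, -0.2, -0.3]
grip_width: 0.002
grasp_force: 0.0
```

arm_command(series="10.4 -28 0 -0.004 255;10.4 -28 0 -0.004 255;10.4 -28 0 -0.004 255;10.4 -28 0 -0.004 255;10.4 -28 0 -0.004 255;10.4 -28 0 -0.004 255;10.4 -28 0 -0.004 255;10.4 -28 0 -0.004 255;10.4 -28 0 -0.004 255;10.4 -28 0 -0.004 255;10.4 -28 0 -0.004 255;10.4 -28 0 -0.004 255;10.4 -28 0 -0.004 255;10.4 -28 0 -0.004 255;0 0 0 0 255;0 0 0 0 255")

```text
time_s: 2.68
tool_pos: [0.5134, 0.2198, 0.2221]
tool_rot: [-179.9, 0.1, 20.2]
force: [-0.7, -0.6, -1.3]
grip_width: 0.0002
grasp_force: 0.0
```

```bash
python3 - <<'E'
from h import *
o=telemetry.get_obs();print(o["tool_pos"],o["tool_rot"],o["qpos"].round(1))
C=cam("wrist");im=cams.read_camera("wrist");np.savez("pics/w.npz",K=C[0],R=C[1],t=C[2])
p=[.58344,.24825,.2423]
a=p[2]+np.pi+np.radians(60)*np.arange(6);P=np.c_[p[0]+.098*np.cos(a),p[1]+.098*np.sin(a),0*a+.058]
print(proj(C,P).round(1)); cv2.imwrite("pics/w1.png",im)
E
```

```text
[0.51343167 0.21980139 0.22210273] [-1.79943187e+02  5.20001514e-02  2.01849196e+01] [  15.5   11.7  -46.7   95.1    8.6   77.1 -102.4]
[[309.  243.5]
 [415.6 198.4]
 [437.5  73.2]
 [335.6 -12.4]
 [216.8  46.8]
 [212.6 176.1]]
```

View pics/w1.png

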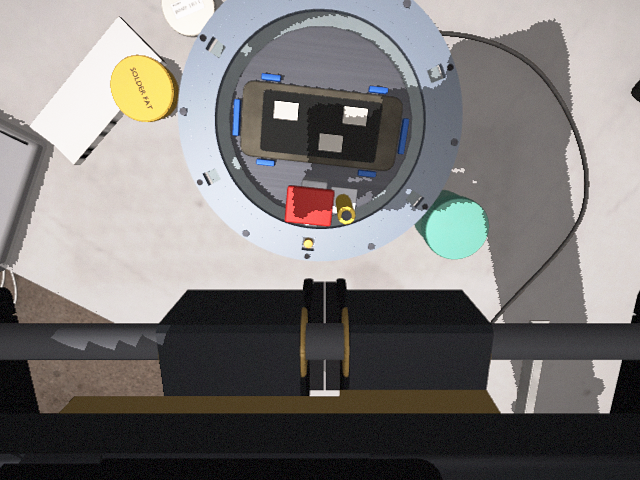

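```bash
python3 - <<'E'
from h import *
d=np.load("pics/w.npz");C=(d["K"],d["R"],d["t"])
im=cv2.imread("pics/w1.png");h=cv2.cvtColor(im,cv2.COLOR_BGR2HSV)
k=((h[...,0]<6)&(h[...,1]>180)&(h[...,2]>90)).astype(np.uint8);k[:170]=0;k[240:]=0
N,_,st,ce=cv2.connectedComponentsWithStats(k);i=1+st[1:,4].argmax();print(st[i],ce[i])
pt=np.argwhere(k)[:,::-1].astype(np.float32);r=cv2.boxPoints(cv2.minAreaRect(pt))
q=np.array([onz(C,*x,.074)[:2] for x in r]);print(q.round(4),q.mean(0))
print("roller",onz(C,346,215,.092)); print("pin",onz(C,308,244,.057))
c=np.array([.58344,.24825]);
for x in(q.mean(0),onz(C,346,215,.092)[:2],onz(C,308,244,.057)[:2]):e=x-c;print(np.hypot(*e),np.degrees(np.arctan2(e[1],e[0]))%360)
cv2.imwrite("pics/w1c.png",cv2.resize(im[160:270,270:430],None,fx=5,fy=5,interpolation=cv2.INTER_CUBIC))
E
```

```text
[286 186  48  40 840] [309.23928571 201.57380952]
[[0.5037 0.2513]
 [0.5323 0.2578]
 [0.5412 0.2221]
 [0.5129 0.2148]] [0.52252343 0.23650309]
roller [0.52917587 0.20807005 0.092     ]
pin [0.4872688  0.22537468 0.057     ]
0.06203884150187503 190.9147197885635
0.06752054886417348 216.51814977816127
0.0988543409436764 193.3797630254259
```

View pics/w1c.png

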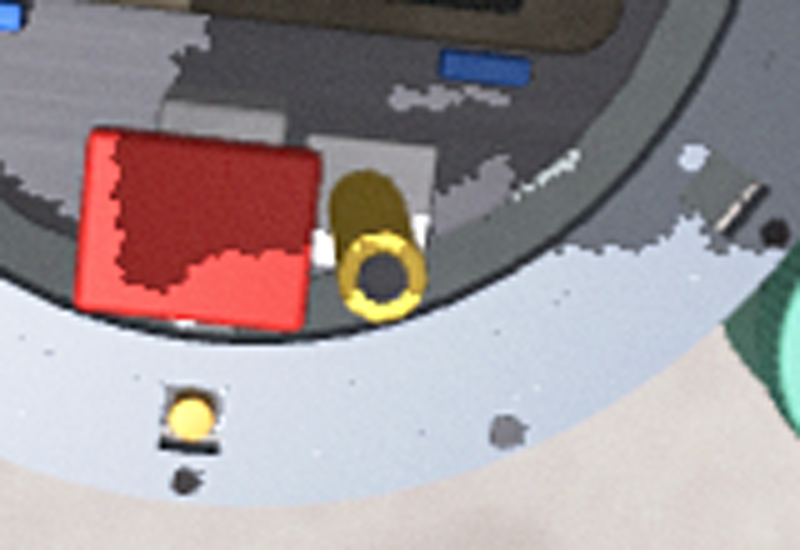

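arm_command(series="7 -3.5 10 0.06 255;6.8 -3.4 20 0.053 255;0 0 28 0 255;0 0 28 0 255;0 0 28 0 255;0 0 15 0 255;0 0 0 0 255;0 0 0 0 255")

```text
time_s: 3.4
tool_pos: [0.5253, 0.2267, 0.0929]
tool_rot: [180.0, 0.1, 13.3]
force: [1.1, 0.3, 0.7]
grip_width: 0.0004
grasp_force: 0.0
```

```bash
python3 - <<'E'
from h import *
o=telemetry.get_obs();print(o["tool_pos"],o["tool_rot"],o["qpos"].round(1),o["force"])
a=cams.read_camera("wrist")[150:400,200:500];b=cams.read_camera("side")[205:305,240:400]
cv2.imwrite("pics/m1.png",np.vstack([cv2.resize(a,(480,400)),cv2.resize(b,(480,300),interpolation=cv2.INTER_CUBIC)])[:600] if 0 else np.hstack([cv2.resize(a,(400,333)),cv2.resize(b,(400,333))]))
E
```

```text
[0.52531024 0.22672046 0.09292218] [1.79952314e+02 1.10036323e-01 1.33275577e+01] [  11.1   20.2  -43.8  101.9   15.4   64.2 -114.5] [1.09209143 0.26002079 0.68587658]
```

View pics/m1.png

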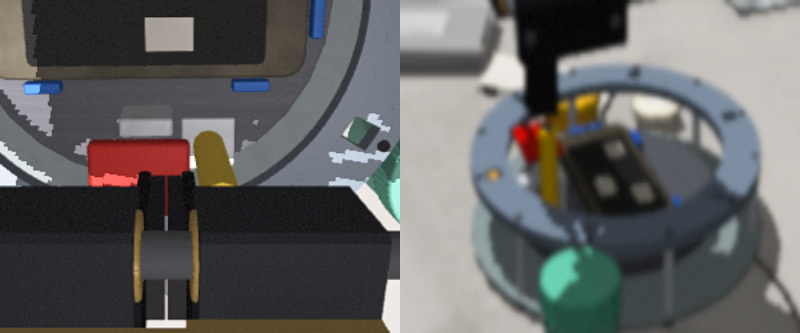

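arm_command(series="0 -6 0 0 255;0 0 10 0 255;0 0 8 0 255;0 0 6 0 255;0 0 4 0 255;0 0 0 0 255;0 0 0 0 255")

```text
time_s: 4.08
tool_pos: [0.5242, 0.235, 0.0658]
tool_rot: [-180.0, -0.0, 13.5]
force: [-0.1, 0.5, 5.9]
grip_width: 0.0005
grasp_force: 2.6
```

arm_command(series="0 0 2.2 0 255;0 0 2.2 0 255;0 0 0 0 255;0.05 2.5 0 -0.04 255;0.05 2.5 0 -0.04 255;0.05 2.5 0 -0.04 255;0.05 2.5 0 -0.04 255;0.05 2.5 0 -0.04 255;0.05 2.5 0 -0.04 255;0.05 2.5 0 -0.04 255;0.05 2.5 0 -0.04 255;0.05 2.5 0 -0.04 255;0.05 2.5 0 -0.04 255;0 0 0 0 255")

```text
time_s: 5.25
tool_pos: [0.5348, 0.2127, 0.062]
tool_rot: [-180.0, -0.1, 36.5]
force: [-0.4, 0.5, 6.3]
grip_width: 0.0003
grasp_force: 3.2
```

```bash
python3 - <<'E'
from h import *
o=telemetry.get_obs();e=o["tool_pos"][:2]-[.58344,.24825];print(o["tool_pos"],np.hypot(*e),np.degrees(np.arctan2(e[1],e[0]))%360)
a=cams.read_camera("wrist")[0:400,100:600]
cv2.imwrite("pics/m2.png",a)
E
```

```text
[0.5347896  0.21273084 0.06197489] 0.06023680150876026 216.132794654516
```

View pics/m2.png

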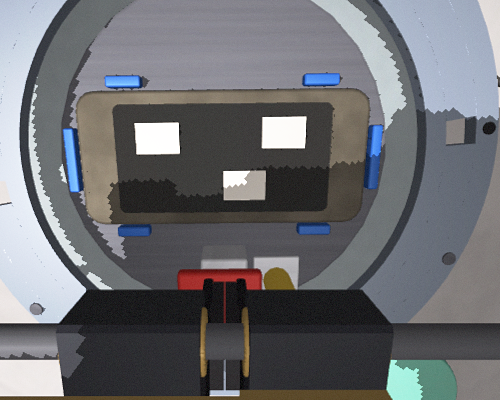

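arm_command(series="-0.1 2.5 0 -0.04 255;-0.1 2.5 0 -0.04 255;-0.1 2.5 0 -0.04 255;-0.1 2.5 0 -0.04 255;-0.1 2.5 0 -0.04 255;-0.1 2.5 0 -0.04 255;-0.1 2.5 0 -0.04 255;-0.1 2.5 0 -0.04 255;-0.1 2.5 0 -0.04 255;0 0 0 0 255;0 0 -4 0 255;0 0 -6 0 255;0 0 -6 0 255;0 0 -2 0 255;0 0 0 0 255")

```text
time_s: 6.55
tool_pos: [0.5498, 0.195, 0.0793]
tool_rot: [180.0, 0.0, 57.0]
force: [-0.0, -1.1, 0.3]
grip_width: 0.0004
grasp_force: 0.0
```

```bash
cat > ang.py <<'E'
from h import *
import sys
o=telemetry.get_obs();C=cam("wrist");im=cams.read_camera("wrist");cv2.imwrite("pics/%s.png"%sys.argv[1],im)
e=o["tool_pos"][:2]-[.58344,.24825];print(o["tool_pos"],o["tool_rot"][2],o["force"],np.hypot(*e),np.degrees(np.arctan2(e[1],e[0]))%360)
h=cv2.cvtColor(im,cv2.COLOR_BGR2HSV)
k=((h[...,0]>105)&(h[...,0]<125)&(h[...,1]>170)&(h[...,2]>70)).astype(np.uint8)
N,_,st,ce=cv2.connectedComponentsWithStats(k)
for i in range(1,N):
    if st[i,4]>60: print(st[i],onz(C,*ce[i],.035)[:2].round(4))
pts=np.array([onz(C,*ce[i],.035)[:2] for i in range(1,N) if st[i,4]>60])
h2=((h[...,0]<6)&(h[...,1]>180)&(h[...,2]>60)).astype(np.uint8)
N,_,st,ce=cv2.connectedComponentsWithStats(h2);print("red",[ (st[i].tolist()) for i in range(1,N) if st[i,4]>60])
E
python3 ang.py m3
```

```text
[0.54975548 0.19503535 0.07932629] 56.96575373988264 [-0.03196342 -1.11667552  0.33735069] 0.06297972803256849 237.66645939813415
[395  71  33  11 303] [0.6396 0.2546]
[214  74  32  11  78] [0.5645 0.3002]
[452 118  16  60 590] [0.6433 0.2118]
[175 122  17  59 204] [0.5248 0.2869]
[390 210  31  10 197] [0.6027 0.1962]
[225 212  30  10 178] [0.5282 0.2434]
red [[279, 254, 79, 36, 1170]]
```

View pics/m3.png

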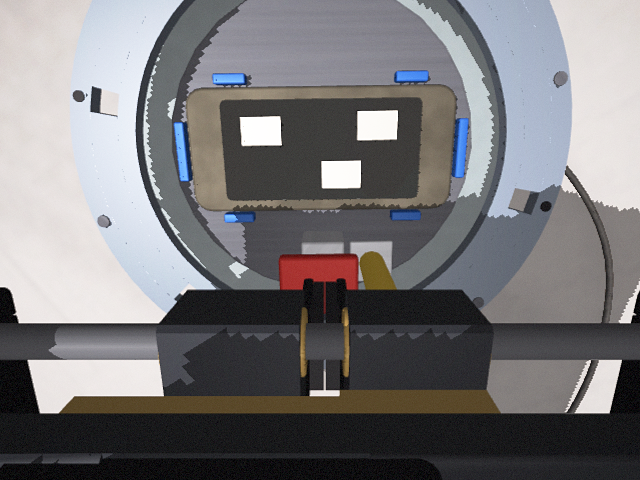

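arm_command(series="0.05 2.5 0 -0.04 255;0.05 2.5 0 -0.04 255;0.05 2.5 0 -0.04 255;0.05 2.5 0 -0.04 255;0.05 2.5 0 -0.04 255;0.05 2.5 0 -0.04 255;0 0 0 0 255")

```text
time_s: 7.18
tool_pos: [0.5609, 0.1898, 0.0784]
tool_rot: [-179.7, 0.1, 70.9]
force: [-5.1, 1.3, 2.8]
grip_width: 0.0007
grasp_force: 2.2
```

```bash
python3 ang.py m4
```

```text
[0.56088466 0.18981839 0.07837547] 70.88394655491807 [-5.05653269  1.27505198  2.804534  ] 0.06263382535056107 248.8927810148375
[235  54  33  15 101] [0.5631 0.3001]
[181  91  17  61 179] [0.523  0.2846]
[414  90  33  17 334] [0.639  0.2565]
[449 150  27  57 624] [0.6443 0.2138]
[217 192  31  15 106] [0.5276 0.2424]
[381 224  30  15 228] [0.6039 0.197 ]
red [[258, 246, 84, 44, 1455]]
```

arm_command(series="0 1.25 0 -0.02 255;0 1.25 0 -0.02 255;0 1.25 0 -0.02 255;0 1.25 0 -0.02 255;0 1.25 0 -0.02 255;0 1.25 0 -0.02 255;0 1.25 0 -0.02 255;0 1.25 0 -0.02 255;0 0 0 0 255")

```text
time_s: 7.98
tool_pos: [0.5706, 0.1869, 0.0784]
tool_rot: [-179.7, 0.1, 80.0]
force: [-5.0, 0.9, 4.1]
grip_width: 0.0006
grasp_force: 2.7
```

```bash
python3 ang.py m5
```

```text
[0.57056543 0.18690652 0.07836461] 80.00800261253038 [-5.04420816  0.88242791  4.10776883] 0.06267995485085182 258.1469837762842
[235  55  33  14  91] [0.5553 0.296 ]
[181  90  16  62 166] [0.5177 0.2739]
[414  90  34  16 341] [0.637  0.2652]
[449 150  27  57 651] [0.649  0.2237]
[217 192  31  14 110] [0.5293 0.2338]
[381 224  30  15 255] [0.612  0.2007]
red [[258, 246, 84, 44, 1363]]
```

arm_command(series="0 0.62 0 -0.01 255;0 0.62 0 -0.01 255;0 0.62 0 -0.01 255;0 0.62 0 -0.01 255;0 0.62 0 -0.01 255;0 0.62 0 -0.01 255;0 0.62 0 -0.01 255;0 0 0 0 255")

```text
time_s: 8.7
tool_pos: [0.5749, 0.1861, 0.0784]
tool_rot: [-179.8, 0.1, 84.0]
force: [-5.4, 0.8, 3.1]
grip_width: 0.0007
grasp_force: 2.7
```

arm_command(series="0 0.62 0 -0.01 255;0 0.62 0 -0.01 255;0 0 0 0 255")

```text
time_s: 8.95
tool_pos: [0.5773, 0.1853, 0.0783]
tool_rot: [-179.9, 0.1, 85.1]
force: [-3.0, 0.7, 0.3]
grip_width: 0.0006
grasp_force: 1.8
```

```bash
python3 ang.py m6
```

```text
[0.57726352 0.18534922 0.07831715] 85.10140147815115 [-3.04547812  0.74104256  0.30679493] 0.06320330127492906 264.3918798959957
[231  57  33  11  84] [0.5503 0.2926]
[410  87  34  16 338] [0.6351 0.271 ]
[179  92  15  61 153] [0.5154 0.2669]
[448 146  26  57 656] [0.6514 0.231 ]
[216 193  31  14 113] [0.5315 0.2281]
[380 222  30  14 263] [0.6169 0.2041]
red [[256, 250, 86, 39, 1324]]
```

arm_command(series="0 0.62 0 -0.01 255;0 0.62 0 -0.01 255;0 0 0 0 255")

```text
time_s: 9.25
tool_pos: [0.5775, 0.1855, 0.0783]
tool_rot: [-179.8, 0.1, 86.3]
force: [-6.4, 0.1, 1.7]
grip_width: 0.0002
grasp_force: 3.4
```

```bash
python3 ang.py m7; python3 - <<'E'
import cv2,numpy as np
from cell import cams
a=cv2.imread("pics/m5.png")[200:320,220:420];b=cv2.imread("pics/m7.png")[200:320,220:420]
c=cams.read_camera("side")[215:300,260:360]
cv2.imwrite("pics/v.png",np.hstack([np.vstack([cv2.resize(x,(400,240)) for x in(a,b)]),cv2.resize(c,(400,480))]))
E
```

```text
[0.57749392 0.18549039 0.07834602] 86.27481470742181 [-6.39043842  0.14985593  1.66765202] 0.06304065380249074 264.5877351167478
[235  56  33  11  82] [0.5499 0.2925]
[181  89  16  62 169] [0.5155 0.2673]
[414  89  34  17 344] [0.6351 0.271 ]
[449 149  27  57 663] [0.6514 0.2309]
[217 191  31  14 115] [0.5313 0.228 ]
[381 223  30  15 260] [0.617  0.2042]
red [[256, 250, 87, 39, 1339]]
```

View pics/v.png

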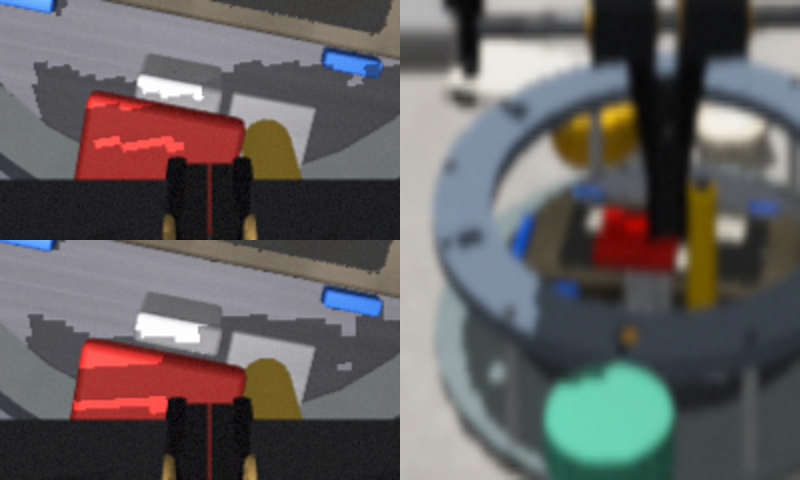

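The brass pin shows in the new hole in the side view at about (628,335). The pad has risen and the table no longer gives under the push, so it is locked. I'm backing off.

arm_command(series="0 -3 0 0 255;0 -3 0 0 255;0 0 -10 0 255;0 0 -20 0 255;0 0 -30 0 255;0 0 -30 0 255;0 0 -20 0 255;0 0 0 0 255;0 0 0 0 255")

```text
time_s: 10.1
tool_pos: [0.5751, 0.1861, 0.1913]
tool_rot: [179.7, -0.0, 86.2]
force: [-0.6, -0.5, -0.8]
grip_width: 0.0001
grasp_force: 0.0
```

```bash
python3 ang.py m8
```

```text
[0.57512972 0.18610876 0.19131934] 86.18155317904957 [-0.59547291 -0.47100908 -0.80587895] 0.06269445589574298 262.38290839722856
[384 104  21  11 136] [0.6352 0.271 ]
[409 143  15  37 238] [0.6518 0.2306]
[364 193  20   9 112] [0.6171 0.2038]
red [[282, 205, 56, 47, 1255]]
```

View pics/m8.png

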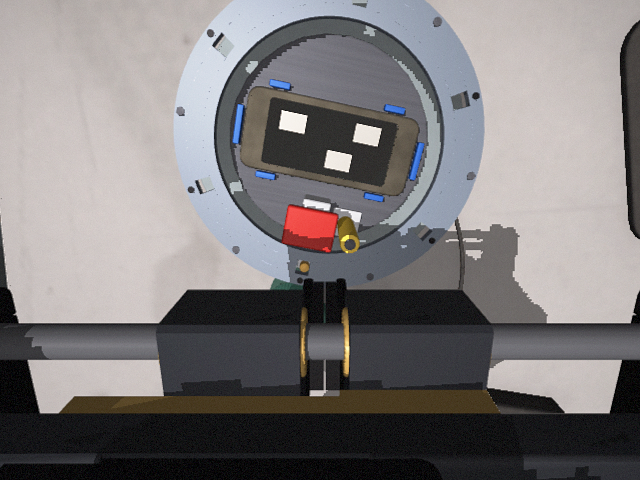

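The picture shows the pin in the hole at (304,267), the phone seated between its blue stops and the gripper clear of everything. I'm handing in.

```bash
python3 -c "
from cell import env;print(env.sign_off())"
```

```text
the job is handed in; nothing more can be done
None
```

The turntable is one position on (60° counter-clockwise): the pin is in the very next hole and held against a further push, the phone is still seated in its nest, and I handed the job in at about 10 s with the arm clear; no verdict came back.

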